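# Clamp the burette-frame rod with its second U-bolt

### The job

The green rod of the burette frame lies in two dark steel saddle brackets on a marble base; one bracket already has its blue-tabbed U-bolt, the other is empty. Lift the loose blue-tabbed U-bolt out of its wooden stand, lower it with one leg on either side of the rod through the two holes of the empty bracket, holding it until its bow is down on the rod, then let go. Leave the red-tabbed and yellow-tabbed U-bolts in their stands.

Things in the scene. Friction and masses are not known exactly. Their poses are not given: they have to be found in the camera images.
- ubolt_blue: Steel U-bolt, legs down in a wooden stand 60 mm high (holes 40 deep). 10 mm round legs, 60 mm apart centre to centre, reach 55 mm below the origin (middle of the bow's underside, 75 mm above the table at first). Bow 10 mm high; on it a blue plastic tab: 44 mm along x, 12 thick along y, 10 to 45 above the origin; grip it about 32 above. x leg to leg, y across, z up; symmetric. About 130 g.
- seat (a point): Where the U-bolt's origin belongs: top of the rod over the empty bracket, 91 mm above the table; fixed. x from hole to hole, y along the rod (fitted bracket 150 mm towards -y), z up. Rod 24 mm thick, ends 70 mm away at +y. Plate under the rod: top 24 mm below this point, 12 thick, 40 free beneath; two 25 mm square through holes at 30 mm either side along x. Base 150 x 280 mm, 15 high.
- ubolt_red: Bystander, stays in its stand: like the blue U-bolt (same origin, axes, heights and stand) but with a red tab and its legs 38 mm apart, too narrow for the bracket.
- ubolt_yellow: Bystander, stays in its stand: like the blue U-bolt (same origin, axes, heights and stand) but with a yellow tab and its legs 90 mm apart, too wide for the bracket.

How it is judged:
On the way, in this order (a step that is already met when the one before it is completed fails the run):
1. the blue-tabbed U-bolt is held by the gripper, lifted clear of its stand and higher than the rod (height (world z) of ubolt_blue above 0.14 m and contact force between the fingers and ubolt_blue above 0.5 N), for 0.1 s.
2. still held, it is astride the rod over the empty bracket with its legs in the holes and its bow within 15 mm of the rod (contact force between the fingers and ubolt_blue above 0.5 N and horizontal distance between ubolt_blue and seat below 0.016 m and z of ubolt_blue in the frame of seat below 0.015 m), for 0.05 s.
At the end, for the whole second after the job is handed in: Blue-tabbed U-bolt astride the rod, both legs through the empty bracket: origin within 16 mm horizontally and 6 mm in height of the seat, yaw within 17 degrees (either way round), upright within 14 degrees, released, at rest; red and yellow ones within 30 mm of their starts (horizontal distance between ubolt_blue and seat below 0.016 m and z of ubolt_blue in the frame of seat between -0.006 and 0.006 m and angle between the x axis of ubolt_blue and the x axis of seat, either way round below 0.3 rad and angle between ubolt_blue's own z axis and vertical below 0.25 rad and linear speed of ubolt_blue below 0.02 m/s and distance of each of ubolt_red, ubolt_yellow from where it was at the start of the episode below 0.03 m); the robot touches nothing.
It fails at once if the red-tabbed U-bolt is moved by more than 40 mm (distance of ubolt_red from where it was at the start of the episode above 0.04 m).
It fails at once if the yellow-tabbed U-bolt is moved by more than 40 mm (distance of ubolt_yellow from where it was at the start of the episode above 0.04 m).
It also fails if it takes over 35 s, if anything falls off the work surface, if the arm or the gripper's body presses on something with over 40 N, if the wrist force passes 120 N, or if a joint passes its speed limit or range.

### The arm

A 6-joint arm with a two-finger parallel gripper is mounted at the origin on the work surface. World frame = base frame: x ahead of the robot, y to its left, z up, the work surface at z = 0. Lengths are in m, angles in rad, forces in N, time in s.
With the tool pointing down it reaches from about 0.35 to 0.775 m from the base axis. Payload 5.5 kg.
Tool frame: the origin (TCP) lies on the centre line of the jaws, within the pads' length; the fingertips stand 8 mm ahead of it and the grasp point (between the pads) lies 11 mm behind it; z points along the fingers, y is the direction in which the jaws open and shut (so a half turn about z gives the same grasp; the last joint's range is limited). The gripper opens to 85 mm and grips with 20 to 120 N. Pads are 22 mm wide; open, the fingers measure 114 mm over their backs; the gripper's body (76 mm by 85 mm) begins 54 mm behind the grasp point. The pads swing forward as they close: fully open they stand 13 mm farther back than shut.
Start: joints at [-1.328, 0.313, 0.046, 1.304, 0, 1.431], TCP at [0.215, -0.533, 0.239] pointing down, gripper open.
Joint ranges: [-2.76, 2.76], [-0.86, 1.69], [-1.03, 1.26], [-2.2, 2.34], [-1.47, 1.5], [-3.14, 3.14]. Speed limits (rad/s): [2.57, 2.57, 3.14, 3.14, 3.14, 3.14].

### API

Orientations are given as a unit quaternion [w, x, y, z].
In Python, from plant import bot gives the robot as it stands. The module is installed in compiled form; this text tells all that it offers.
- The arm moves only by the tool jog_arm, never from a script. Its argument "commands" is a list of rows, each a list of 6 numbers: the shift along the tool's x, y, z in cm, then the turn, a rotation vector about the tool's x, y, z in degrees. In form: [[x, y, z, rx, ry, rz], ...]. A call has 1 to 20 rows; each row shifts and turns the commanded pose from where the row before left it, along the tool's axes as they then stand; what a row does not reach is not made up. A row lasts 1/8 s, in which the tool goes at most 62.5 mm and 10.7 degrees, less where a joint would pass 70% of its speed; a pose out of reach is approached as far as the arm can. A call is refused whole if a number of a shift passes 6.25 or a number of a turn 10.7, either way. A call with a gripper value outside its range is refused whole. "jaw" is the opening, from -1 (shut) to 1 (fully open), so that 0 is half open, set as the call begins (left out, the last holds). The fingers move at their own pace and stop on an object; the grip force is fixed at half the most. Time passes only in rows, so rows that do not move let the fingers close. It gives the time, the measured TCP pose, the force and the opening at its end, in the units of the state.
- bot.observe(): the state, without advancing time (a new reading comes with each control period).
- bot.camera(name): name is "scene" or "top"; returns the picture (400x640x3 uint8, red, green, blue); there is no depth.
- bot.get_calibration(name): a dict with "fx", "fy", "cx", "cy" (pixels), "world_to_cam" (4x4, takes a point from world to camera coordinates). Camera axes: x right, y up, looking along -z (the intrinsics and any distortion apply to the point x, -y, -z); pixel columns grow to the right and rows downward; lengths in m; the calibration is good to about 2 mm. A picture is of the moment at which its call begins. get_calibration takes no time and is no camera call.
- bot.job_done(): hands the job in, once; it reports no verdict.
The state is a dict: "t": time; "joint_pos": joint angles; "qd": joint speeds; "tau": joint torques, N m; "position": TCP position; "tool_rot": TCP orientation; "contact_force": force on the tool from outside, world axes, zero at the start; "wrist_torque": the same for the moment, N m; "opening": finger opening in m.
Only numpy, scipy, OpenCV 4.12 (cv2) and the standard library are available. Lean on these libraries where they do the work, as an engineer would, in place of code of your own. Each camera call takes 0.05 s, during which the arm holds its last target.

## Working session

There is one attempt and no reset: what is moved stays moved. The work goes in short steps, Python scripts to look and compute and a tool call to move; the robot and the scene stay as the last step left them, time stands still between calls to the robot, and variables do not carry over. Pictures are saved under pics/ and viewed, and the job is handed in when it is done.

Besides the shell and the picture viewer there is one more tool, called after "Emit:" by a JSON object that holds its "op" and its "data", one argument or row to a line. jog_arm: Moves the arm, as the interface text tells. Its arguments: {"type":"object","properties":{"commands":{"type":"array"},"jaw":{"type":"number"}},"required":["commands"]}

```bash
mkdir -p pics; python3 - <<'E'
from plant import bot
import cv2
print(bot.observe())
for n in("scene","top"):
    c=bot.get_calibration(n);print(n,c)
    cv2.imwrite(f"pics/{n}0.png",bot.camera(n)[:,:,::-1])
E
```

```text
{'t': 0.0, 'joint_pos': array([-1.32762035e+00,  3.14014207e-01,  4.49681024e-02,  1.30362977e+00,
       -2.94495816e-05,  1.43122588e+00]), 'qd': array([ 0.00132574, -0.00048122,  0.00026761,  0.0020797 ,  0.00149957,
       -0.00047666]), 'tau': array([-3.18352169e-03, -4.80622888e+01,  2.98536372e+01,  1.90626184e-02,
       -2.72877060e-04,  1.55015704e-05]), 'position': array([ 0.21461838, -0.53288944,  0.23839658]), 'tool_rot': array([-9.37751282e-04,  9.81743530e-01,  1.90207145e-01, -6.33661722e-05]), 'contact_force': array([ 0.60644116, -0.3609332 , -0.47270542]), 'wrist_torque': array([-0.0013278 ,  0.04011939,  0.0565383 ]), 'opening': 0.08534519333605038}
scene {'fx': 463.996884414812, 'fy': 463.996884414812, 'cx': 322.721443717913, 'cy': 194.58382635336181, 'world_to_cam': array([[ 0.04631394,  0.99892144, -0.00331276, -0.11196893],
       [-0.49332821,  0.02575607,  0.86946185,  0.13704862],
       [ 0.8686094 , -0.03863393,  0.49398899, -1.34830281],
       [ 0.        ,  0.        ,  0.        ,  1.        ]])}
top {'fx': 410.1955771643942, 'fy': 410.1955771643942, 'cx': 320.1347170133954, 'cy': 194.08260651862096, 'world_to_cam': array([[-5.63319998e-04, -9.99973854e-01,  7.20929511e-03,
         8.76983735e-02],
       [ 9.94537758e-01,  1.92248453e-04,  1.04377255e-01,
        -5.13567499e-01],
       [-1.04375912e-01,  7.22871399e-03,  9.94511646e-01,
        -8.67120273e-01],
       [ 0.00000000e+00,  0.00000000e+00,  0.00000000e+00,
         1.00000000e+00]])}
```

View pics/scene0.png

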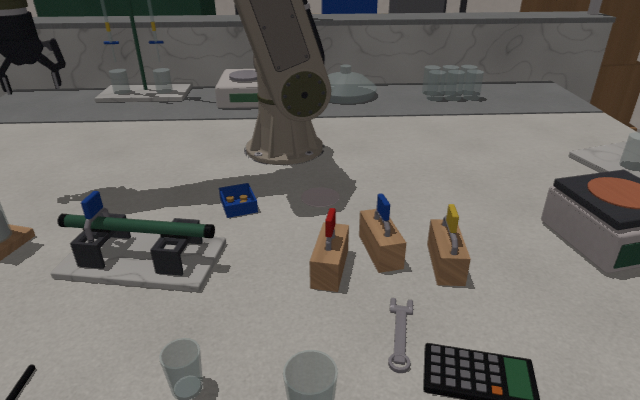

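View pics/top0.png

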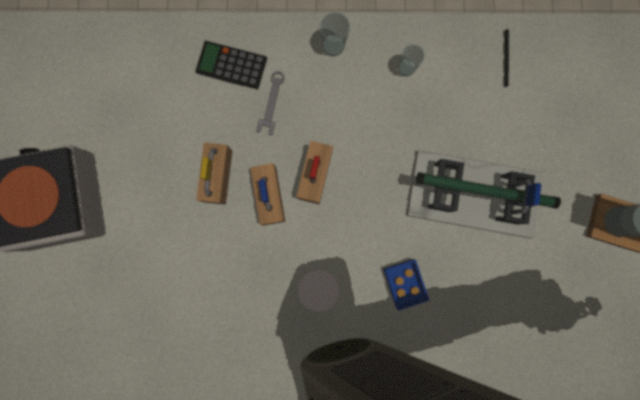

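```bash
cat > h.py <<'E'
import numpy as np,cv2
from plant import bot
def ray(n,uv):
    c=bot.get_calibration(n);M=c["world_to_cam"];R=M[:3,:3];t=M[:3,3]
    d=np.array([(uv[0]-c["cx"])/c["fx"],-(uv[1]-c["cy"])/c["fy"],-1.])
    return -R.T@t,R.T@d
def plane(n,uv,z):
    o,d=ray(n,uv);return o+d*(z-o[2])/d[2]
def proj(n,p):
    c=bot.get_calibration(n);M=c["world_to_cam"];q=M[:3,:3]@np.array(p)+M[:3,3]
    return np.array([c["cx"]+c["fx"]*q[0]/-q[2],c["cy"]+c["fy"]*q[1]/q[2]])
def tri(u1,u2):
    a,d=ray("scene",u1);b,e=ray("top",u2)
    s=np.linalg.lstsq(np.c_[d,-e],b-a,rcond=None)[0]
    p,q=a+s[0]*d,b+s[1]*e
    return (p+q)/2,np.linalg.norm(p-q)
E
python3 - <<'E'
from h import *
def crop(n,x,y,w,h,k,o):
    im=cv2.imread(f"pics/{n}0.png")[y:y+h,x:x+w]
    cv2.imwrite(o,cv2.resize(im,None,fx=k,fy=k,interpolation=cv2.INTER_CUBIC))
crop("top",190,130,150,100,5,"pics/a.png");crop("top",400,140,180,110,4,"pics/b.png")
crop("scene",300,180,180,120,4,"pics/c.png");crop("scene",50,180,185,110,4,"pics/d.png")
for n in("scene","top"):
    im=cv2.imread(f"pics/{n}0.png");hs=cv2.cvtColor(im,cv2.COLOR_BGR2HSV)
    for col,lo,hi in(("blue",(105,120,50),(130,255,255)),("green",(70,90,20),(90,255,140))):
        k,l,s,c=cv2.connectedComponentsWithStats(cv2.inRange(hs,lo,hi))
        for i in range(1,k):
            if s[i,4]>40:
                cn=np.argwhere(l==i)[:,::-1].astype(np.float32)
                print(n,col,s[i],c[i],cv2.minAreaRect(cn))
E
```

```text
scene blue [322   0  55  14 748] [348.51470588   6.30882353] ((349.0, 6.5), (13.0, 54.0), 90.0)
scene blue [219 183  39  35 875] [238.23885714 199.94857143] ((238.20001220703125, 199.60000610351562), (30.589414596557617, 34.88266372680664), 79.69515228271484)
scene blue [ 82 191  21  28 392] [ 91.79846939 204.3877551 ] ((91.50000762939453, 204.50001525878906), (18.384777069091797, 26.870054244995117), 45.0)
scene blue [377 194  13  27 245] [383.16326531 206.84489796] ((383.0, 207.0), (26.0, 12.0), 90.0)
scene green [  34    0   69   16 1028] [68.34338521  7.46595331] ((68.0, 7.5), (15.0, 68.0), 90.0)
scene green [104   0  45  89 811] [128.64488286  16.32059186] ((126.0, 43.99999237060547), (43.99999237060547, 87.99998474121094), 0.0)
scene green [151   0  65  15 913] [182.69112815   6.98247536] ((182.99998474121094, 6.999999046325684), (63.99999237060547, 13.999998092651367), -0.0)
scene green [ 63 215  23  13 227] [ 74.06167401 220.85022026] ((73.87931823730469, 220.9482879638672), (21.840961456298828, 11.211139678955078), 4.763641834259033)
scene green [  91  217  114   20 1337] [1
[... 167 characters left out ...]
65246637 255.35201794] ((627.0, 255.0), (24.0, 24.0), 90.0)
top blue [259 180   8  22 103] [262.98058252 190.47572816] ((262.9720153808594, 190.59600830078125), (21.197927474975586, 5.098235130310059), 79.69515228271484)
top blue [532 184   9  20 126] [536.38888889 194.28571429] ((536.63818359375, 193.5750732421875), (7.244156837463379, 19.57090950012207), 6.709837436676025)
top blue [385 261  42  48 862] [404.53596288 281.7900232 ] ((405.5029602050781, 283.59893798828125), (42.030364990234375, 32.704193115234375), 69.86369323730469)
top green [465 183  29  12  69] [477.98550725 188.34782609] ((478.9959411621094, 188.52569580078125), (29.37295150756836, 6.862353324890137), 8.972626686096191)
```

View pics/a.png

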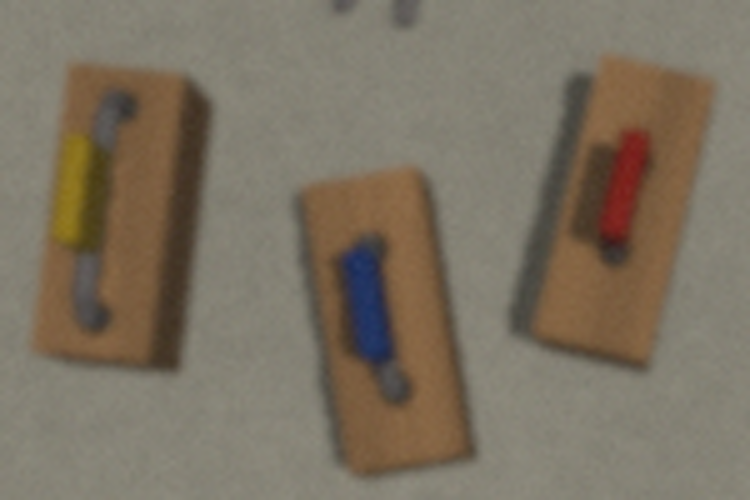

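View pics/b.png

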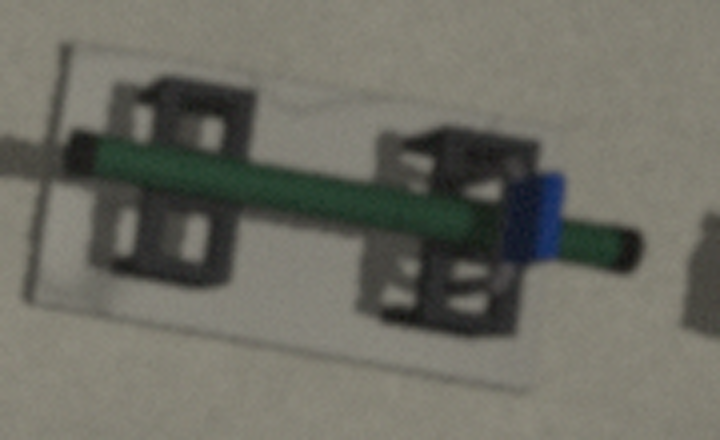

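View pics/c.png

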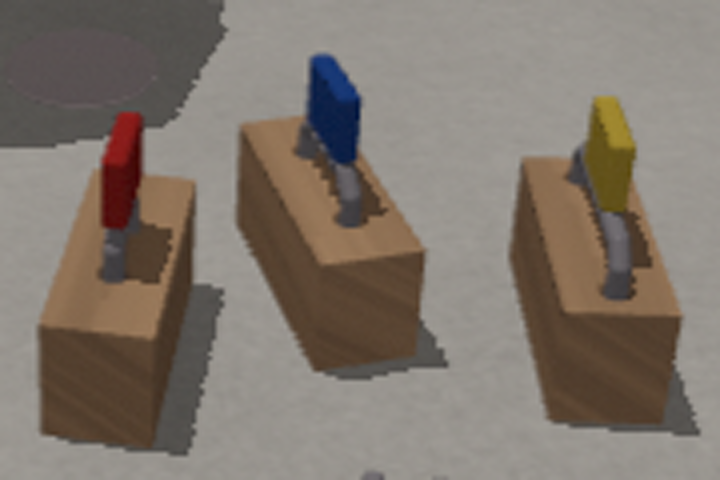

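View pics/d.png

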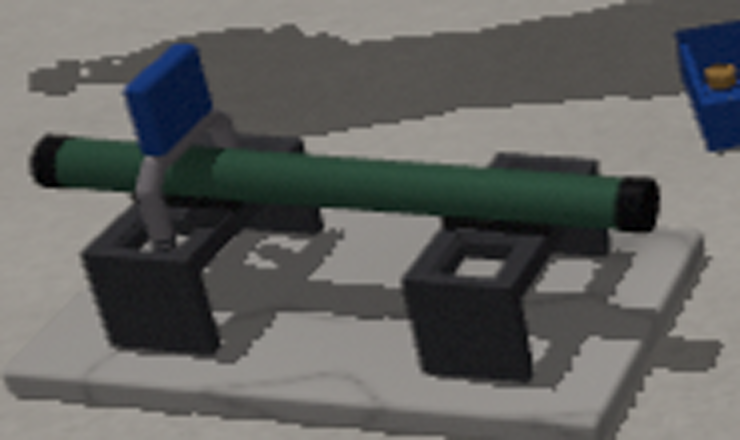

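```bash
python3 - <<'E'
from h import *
T=lambda x,y:((x+.5)/5-.5+190,(y+.5)/5-.5+130)
B=lambda x,y:((x+.5)/4-.5+400,(y+.5)/4-.5+140)
C=lambda x,y:((x+.5)/4-.5+300,(y+.5)/4-.5+180)
D=lambda x,y:((x+.5)/4-.5+50,(y+.5)/4-.5+180)
def show(name,pts):
    P=np.array(pts);print(name,P.mean(0).round(4));print(P.round(4).tolist())
    print('  sides',[round(float(np.linalg.norm(P[i]-P[i-1])),4) for i in range(len(P))])
show("stand top",[plane("top",T(*p),.06) for p in((303,187),(420,170),(470,455),(352,472))])
show("stand scene",[plane("scene",C(*p),.06) for p in((240,126),(318,118),(424,250),(320,266))])
show("bow ends",[plane("top",T(*p),.077) for p in((371,238),(396,400))])
print("tab tri",tri((383.16,206.84),(262.98,190.5)))
print("tab top face",plane("top",(262.98,190.5),.117))
show("tab top scene",[plane("scene",C(*p),.12) for p in((310,56),(329,54),(359,98),(341,104))])
L=plane("top",B(66,150),.079);R=plane("top",B(641,252),.079)
show("rod top",[L,R])
show("rod scene",[plane("scene",D(640,205),.079),plane("scene",D(46,160),.079)])
for nm,a,b in(("top",L,R),("scene",plane("scene",D(640,205),.079),plane("scene",D(46,160),.079))):
    u=(b-a)/np.linalg.norm(b-a);print(nm,"seat",a+.07*u,"yaw rod(+y dir)",np.degrees(np.arctan2(-u[1],-u[0])))
show("near hole scene",[plane("scene",D(*p),.067) for p in((452,250),(514,250),(500,278),(440,276))])
show("base top",[plane("top",B(*p),.015) for p in((68,45),(30,300))])
for n in("blue",):pass
E
```

```text
stand top [0.5111 0.1995 0.06  ]
[[0.5675, 0.2353, 0.06], [0.5748, 0.1861, 0.06], [0.4546, 0.1639, 0.06], [0.4475, 0.2129, 0.06]]
  sides [0.122, 0.0498, 0.1222, 0.0495]
stand scene [0.515  0.1978 0.06  ]
[[0.4591, 0.1648, 0.06], [0.4535, 0.2048, 0.06], [0.5689, 0.235, 0.06], [0.5787, 0.1865, 0.06]]
  sides [0.1215, 0.0404, 0.1193, 0.0494]
bow ends [0.5098 0.1985 0.077 ]
[[0.5433, 0.2041, 0.077], [0.4764, 0.193, 0.077]]
  sides [0.0678, 0.0678]
tab tri (array([0.51282355, 0.20152696, 0.10130395]), np.float64(0.0013091806248044567))
tab top face [0.51111914 0.20009865 0.117     ]
tab top scene [0.5161 0.1993 0.12  ]
[[0.4956, 0.1911, 0.12], [0.4942, 0.2003, 0.12], [0.5348, 0.2074, 0.12], [0.5396, 0.1985, 0.12]]
  sides [0.0446, 0.0093, 0.0412, 0.0101]
rod top [ 0.5169 -0.2573  0.079 ]
[[0.5433, -0.11, 0.079], [0.4905, -0.4045, 0.079]]
  sides [0.2992, 0.2992]
rod scene [ 0.517 -0.258  0.079]
[[0.5431, -0.1161, 0.079], [0.491, -0.3999, 0.079]]
  sides [0.2885, 0.2885]
top seat [ 0.5309432  -0.17893039  0.079     ] yaw rod(+y dir) 79.84370126694328
scene seat [ 0.53043683 -0.18495896  0.079     ] yaw rod(+y dir) 79.61394048046682
near hole scene [ 0.5674 -0.1848  0.067 ]
[[0.5567, -0.1981, 0.067], [0.5581, -0.1706, 0.067], [0.5789, -0.172, 0.067], [0.5761, -0.1984, 0.067]]
  sides [0.0194, 0.0276, 0.0208, 0.0266]
base top [ 0.5407 -0.116   0.015 ]
[[0.612, -0.1282, 0.015], [0.4694, -0.1037, 0.015]]
  sides [0.1446, 0.1446]
```

```bash
python3 - <<'E'
from h import *
t=cv2.imread("pics/top0.png")[145:225,405:485];s=cv2.imread("pics/scene0.png")[210:280,140:220]
f=lambda i:cv2.resize(cv2.convertScaleAbs(i,alpha=1.6,beta=10),None,fx=7,fy=7,interpolation=cv2.INTER_NEAREST)
cv2.imwrite("pics/e.png",f(t));cv2.imwrite("pics/f.png",f(s))
# predicted overlay for seat hypothesis
def ov(seat,yaw,fn):
    x=np.array([np.cos(yaw),np.sin(yaw),0]);y=np.array([-x[1],x[0],0])
    for n,(c,r,h,w),o in(("top",(405,145,80,80),"pics/e2.png"),("scene",(140,210,70,80),"pics/f2.png")):
        im=f(cv2.imread(f"pics/{n}0.png")[r:r+h,c:c+w])
        for sx in(-1,1):
            q=[proj(n,seat+x*(sx*.03+a)+y*b+[0,0,-.024]) for a,b in((-.0125,-.0125),(.0125,-.0125),(.0125,.0125),(-.0125,.0125))]
            cv2.polylines(im,[np.int32([((u+.5-c)*7,(v+.5-r)*7) for u,v in q])],True,(0,0,255),1)
        cv2.imwrite(o,im)
ov(np.array([.5305,-.1815,.091]),np.radians(-10.3),0)
E
```

```text
(no output)
```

View pics/e2.png

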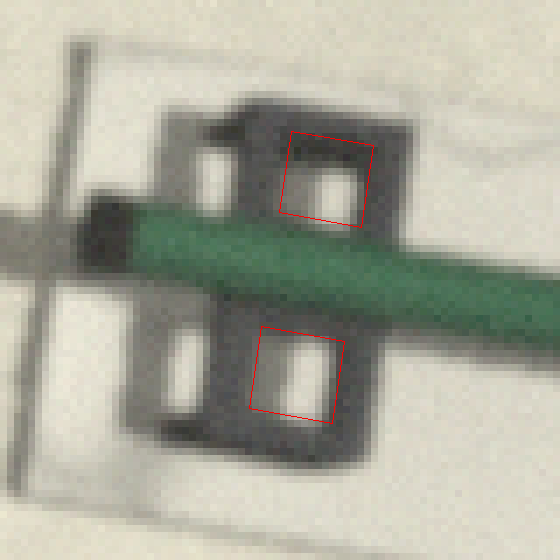

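View pics/f2.png

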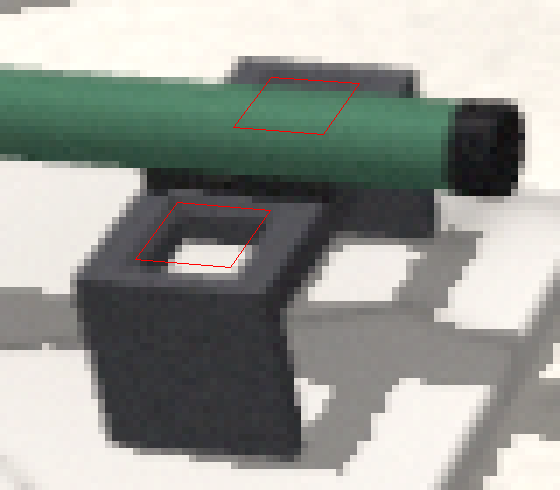

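Emit:
{"op": "jog_arm", "data": {
  "commands": [
    [0,0,-1,0,0,10],
    [0,0,0,0,0,0]
  ],
  "jaw": 1
}}

```text
t: 0.35
position: [0.2148, -0.5336, 0.2495]
tool_rot: [0.0, 0.994, 0.105, 0.0]
contact_force: [-0.1, 0.3, 0.3]
opening: 0.0849
```

```bash
python3 - <<'E'
from plant import bot
print(bot.observe())
E
```

```text
{'t': 0.35, 'joint_pos': array([-1.32756999e+00,  3.10788243e-01,  6.75948350e-02,  1.32702469e+00,
       -5.96683191e-06,  1.60397192e+00]), 'qd': array([ 0.00065525,  0.00251746, -0.01617351, -0.01247663,  0.00126034,
       -0.05773777]), 'tau': array([ 6.66365842e-03, -4.81109226e+01,  3.00795794e+01,  1.89575837e-01,
       -6.87150114e-04,  5.89629672e-01]), 'position': array([ 0.21483561, -0.53361741,  0.24951516]), 'tool_rot': array([2.86770142e-04, 9.94489862e-01, 1.04832392e-01, 3.68740349e-05]), 'contact_force': array([-0.11641111,  0.28646157,  0.25320779]), 'wrist_torque': array([ 0.01185472, -0.02597393, -0.00231854]), 'opening': 0.08494145541919755}
```

Emit:
{"op": "jog_arm", "data": {
  "commands": [
    [0,0,0,0,0,-10.5],
    [0,0,0,0,0,-10.5],
    [0,0,0,0,0,-10.5],
    [0,0,0,0,0,-10.5],
    [0,0,0,0,0,-10.5],
    [0,0,0,0,0,-10.5],
    [0,0,0,0,0,-10.5],
    [0,0,0,0,0,-10.5],
    [0,0,0,0,0,-10.5],
    [0,0,0,0,0,-10.5],
    [0,0,0,0,0,-10.5],
    [0,0,0,0,0,-10.5],
    [0,0,0,0,0,-10.5],
    [0,0,0,0,0,-10.5],
    [0,0,0,0,0,-10.5],
    [0,0,0,0,0,-10.5],
    [0,0,0,0,0,-10.5],
    [0,0,0,0,0,0]
  ]
}}

```text
t: 2.6
position: [0.2147, -0.5332, 0.2487]
tool_rot: [-0.0, -0.091, 0.996, 0.0]
contact_force: [0.3, 1.4, -0.2]
opening: 0.0855
```

```bash
cat > go.py <<'E'
import sys
from h import *
from scipy.spatial.transform import Rotation as Ro
o=bot.observe();q=o["tool_rot"];R=Ro.from_quat([q[1],q[2],q[3],q[0]])
p=np.array([float(a) for a in sys.argv[1:4]]);yaw=float(sys.argv[4])
x=R.as_matrix()[:,0];cur=np.degrees(np.arctan2(x[1],x[0]))
print("t",o["t"],"pos",o["position"].round(4),"yaw",cur.round(2),"rz",(cur-yaw+180)%360-180)
print("down",R.as_matrix()[:,2].round(4),"j",o["joint_pos"].round(3),"F",o["contact_force"].round(1),"open",o["opening"])
print("shift tool cm",(R.inv().apply(p-o["position"])*100).round(2))
E
python3 go.py .512 .1995 .2495 190.3
```

```text
t 2.6 pos [ 0.2147 -0.5332  0.2487] yaw -169.53 rz 0.16767843468880983
down [-2.e-04  8.e-04 -1.e+00] j [-1.328  0.311  0.066  1.327 -0.    -1.51 ] F [ 0.3  1.4 -0.2] open 0.08545046903499771
shift tool cm [-4.255e+01  6.665e+01 -3.000e-02]
```

Emit:
{"op": "jog_arm", "data": {
  "commands": [
    [-2.84,4.44,0,0,0,0],
    [-2.84,4.44,0,0,0,0],
    [-2.84,4.44,0,0,0,0],
    [-2.84,4.44,0,0,0,0],
    [-2.84,4.44,0,0,0,0],
    [-2.84,4.44,0,0,0,0],
    [-2.84,4.44,0,0,0,0],
    [-2.84,4.44,0,0,0,0],
    [-2.84,4.44,0,0,0,0],
    [-2.84,4.44,0,0,0,0],
    [-2.84,4.44,0,0,0,0],
    [-2.84,4.44,0,0,0,0],
    [-2.84,4.44,0,0,0,0],
    [-2.84,4.44,0,0,0,0],
    [-2.84,4.44,0,0,0,0],
    [0,0,0,0,0,0],
    [0,0,0,0,0,0]
  ]
}}

```text
t: 4.72
position: [0.5126, 0.1986, 0.2487]
tool_rot: [-0.001, -0.091, 0.996, -0.0]
contact_force: [-0.4, -1.1, 0.8]
opening: 0.0854
```

```bash
python3 go.py .512 .1995 .099 190.3;  python3 - <<'E'
from h import *
im=bot.camera("scene")[:,:,::-1];cv2.imwrite("pics/g.png",cv2.resize(im[90:290,280:500],None,fx=3,fy=3))
E
```

```text
t 4.725 pos [0.5126 0.1986 0.2487] yaw -169.59 rz 0.111631869742439
down [-1.3e-03 -7.0e-04 -1.0e+00] j [ 0.224  0.263  0.     1.31  -0.     0.042] F [-0.4 -1.1  0.8] open 0.08540024055111417
shift tool cm [ 0.02  0.11 14.97]
```

View pics/g.png

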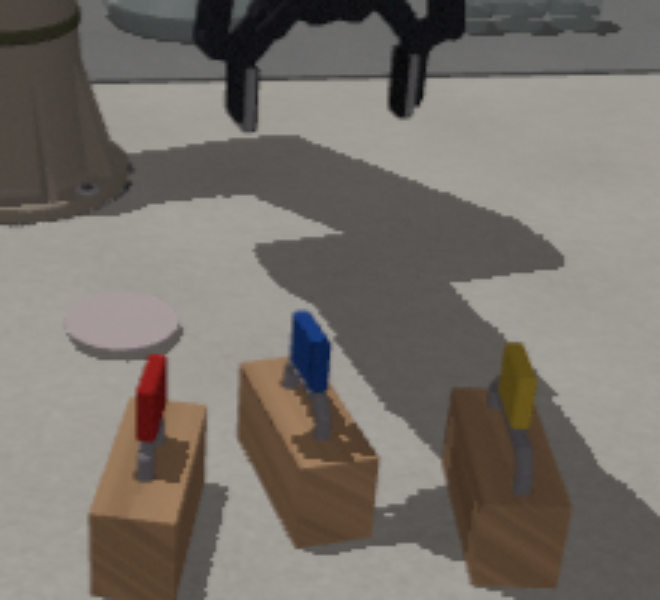

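Emit:
{"op": "jog_arm", "data": {
  "commands": [
    [0,0.1,3,0,0,0],
    [0,0,3,0,0,0],
    [0,0,3,0,0,0],
    [0,0,3,0,0,0],
    [0,0,2,0,0,0],
    [0,0,1.15,0,0,0],
    [0,0,0,0,0,0],
    [0,0,0,0,0,0]
  ]
}}

```text
t: 5.78
position: [0.5136, 0.1995, 0.0988]
tool_rot: [0.001, -0.091, 0.996, 0.0]
contact_force: [0.8, -0.0, -0.2]
opening: 0.0856
```

```bash
python3 go.py .512 .1995 .097 190.3;  python3 - <<'E'
from h import *
im=bot.camera("scene")[:,:,::-1];cv2.imwrite("pics/g2.png",cv2.resize(im[90:290,280:500],None,fx=3,fy=3))
im=bot.camera("top")[:,:,::-1];cv2.imwrite("pics/g3.png",cv2.resize(im[100:250,190:350],None,fx=4,fy=4))
E
```

```text
t 5.775 pos [0.5136 0.1995 0.0988] yaw -169.6 rz 0.09541988163141468
down [ 1.6e-03  3.0e-04 -1.0e+00] j [ 0.225  0.348 -0.262  0.959 -0.     0.043] F [ 0.8 -0.  -0.2] open 0.0856372441771605
shift tool cm [0.16 0.03 0.18]
```

View pics/g2.png

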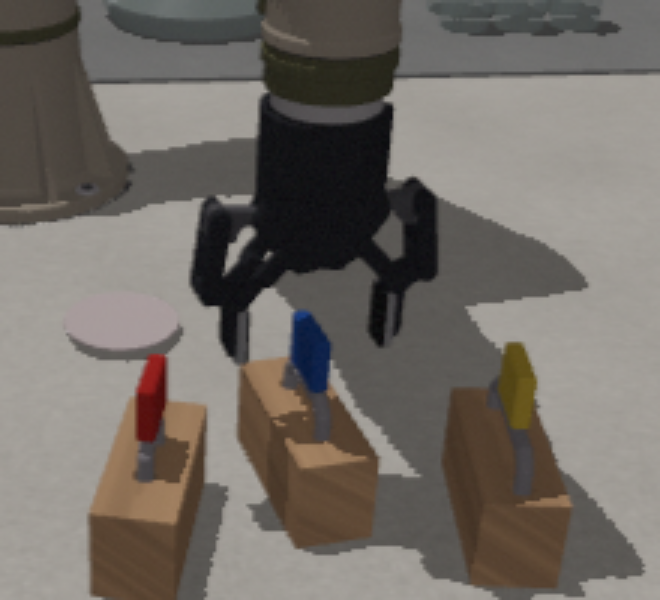

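View pics/g3.png

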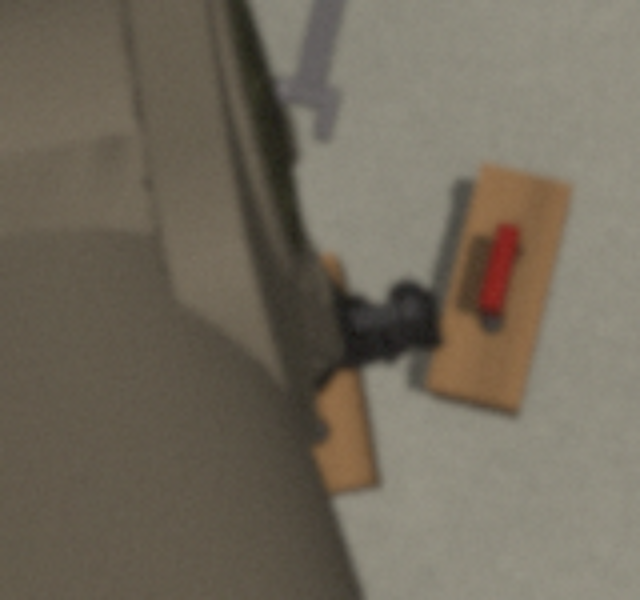

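Emit:
{"op": "jog_arm", "data": {
  "commands": [
    [0.15,0,0.15,0,0,0],
    [0,0,0,0,0,0],
    [0,0,0,0,0,0],
    [0,0,0,0,0,0],
    [0,0,0,0,0,0],
    [0,0,0,0,0,0],
    [0,0,0,0,0,0],
    [0,0,0,0,0,0]
  ],
  "jaw": -1
}}

```text
t: 6.88
position: [0.5116, 0.1994, 0.0964]
tool_rot: [0.0, -0.091, 0.996, -0.0]
contact_force: [0.2, -0.3, 1.5]
opening: 0.011
```

```bash
python3 go.py .512 .1995 .237 190.3;  python3 - <<'E'
from h import *
im=bot.camera("scene")[:,:,::-1];cv2.imwrite("pics/g4.png",cv2.resize(im[90:290,280:500],None,fx=3,fy=3))
E
```

```text
t 6.875 pos [0.5116 0.1994 0.0964] yaw -169.57 rz 0.13243073690244955
down [ 3.e-04 -0.e+00 -1.e+00] j [ 0.226  0.348 -0.269  0.954 -0.     0.043] F [ 0.2 -0.3  1.5] open 0.010980918582448517
shift tool cm [ -0.05  -0.   -14.06]
```

View pics/g4.png

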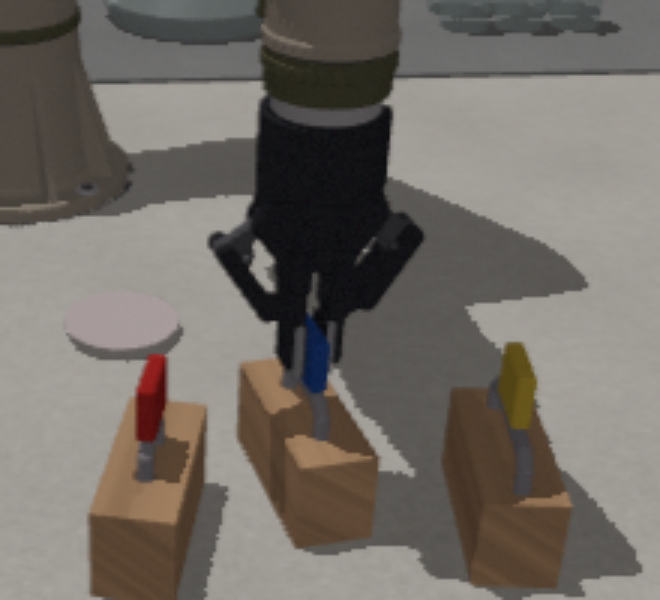

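Emit:
{"op": "jog_arm", "data": {
  "commands": [
    [0,0,-1,0,0,0],
    [0,0,-2,0,0,0],
    [0,0,-2.5,0,0,0],
    [0,0,-2.5,0,0,0],
    [0,0,-2.5,0,0,0],
    [0,0,-2.5,0,0,0],
    [0,0,-1,0,0,0],
    [0,0,0,0,0,0],
    [0,0,0,0,0,0]
  ]
}}

```text
t: 8.05
position: [0.5109, 0.1993, 0.2352]
tool_rot: [-0.001, -0.091, 0.996, -0.0]
contact_force: [-0.7, -0.3, -1.2]
opening: 0.0112
```

```bash
python3 go.py .532 -.181 .237 169.7;  python3 - <<'E'
from h import *
im=bot.camera("scene")[:,:,::-1];cv2.imwrite("pics/scene5.png",im);cv2.imwrite("pics/g5.png",cv2.resize(im[60:260,280:500],None,fx=3.5,fy=3))
E
```

```text
t 8.05 pos [0.5109 0.1993 0.2352] yaw -169.57 rz 20.73001291882656
down [-1.8e-03 -6.0e-04 -1.0e+00] j [ 0.226  0.264 -0.031  1.278 -0.     0.043] F [-0.7 -0.3 -1.2] open 0.011219416981468354
shift tool cm [  4.81 -37.78  -0.17]
```

View pics/g5.png

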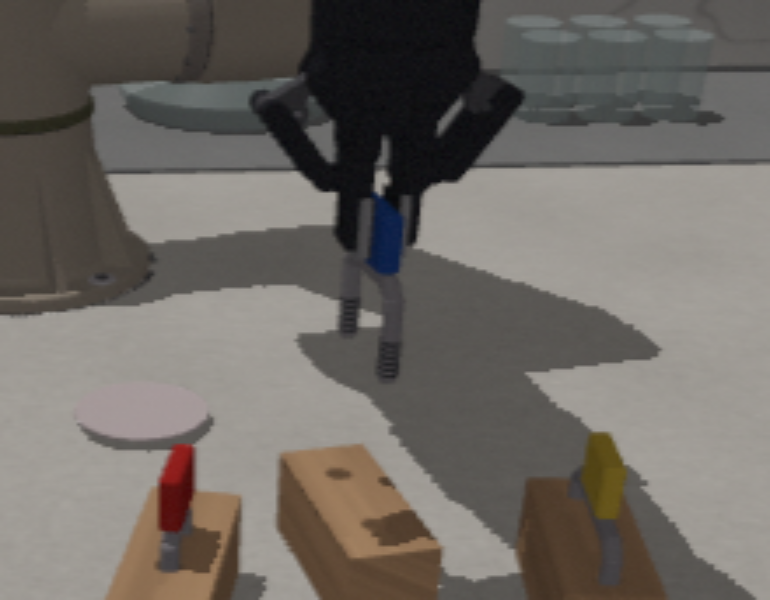

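Emit:
{"op": "jog_arm", "data": {
  "commands": [
    [0,0,0,0,0,10.3],
    [0,0,0,0,0,10.4],
    [-0.8,-3.7,0,0,0,0],
    [-0.9,-3.7,0,0,0,0],
    [-0.9,-3.7,0,0,0,0],
    [-0.9,-3.7,0,0,0,0],
    [-0.9,-3.7,0,0,0,0],
    [-0.9,-3.7,0,0,0,0],
    [-0.9,-3.7,0,0,0,0],
    [-0.9,-3.7,0,0,0,0],
    [-0.9,-3.7,0,0,0,0],
    [-0.9,-3.7,0,0,0,0],
    [0,0,0,0,0,0],
    [0,0,0,0,0,0],
    [0,0,0,0,0,0]
  ]
}}

```text
t: 9.98
position: [0.5329, -0.1794, 0.236]
tool_rot: [-0.0, 0.089, 0.996, 0.0]
contact_force: [0.4, 0.8, -1.2]
opening: 0.0109
```

```bash
python3 go.py .532 -.181 .165 169.7;  python3 - <<'E'
from h import *
im=bot.camera("scene")[:,:,::-1];cv2.imwrite("pics/scene6.png",im);cv2.imwrite("pics/g6.png",cv2.resize(im[90:290,40:260],None,fx=3.5,fy=3))
im=bot.camera("top")[:,:,::-1];cv2.imwrite("pics/top6.png",im);cv2.imwrite("pics/g7.png",cv2.resize(im[120:250,380:580],None,fx=4,fy=4))
E
```

```text
t 9.975 pos [ 0.5329 -0.1794  0.236 ] yaw 169.8 rz 0.10122248925824806
down [-7.e-04  5.e-04 -1.e+00] j [-0.468  0.29   0.006  1.288  0.    -0.29 ] F [ 0.4  0.8 -1.2] open 0.010884577418529077
shift tool cm [ 0.05 -0.17  7.1 ]
```

View pics/g6.png

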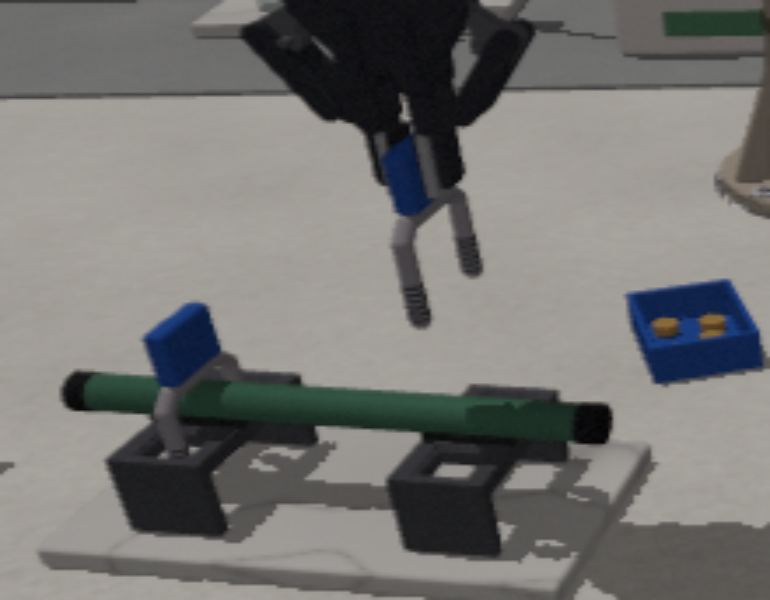

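View pics/g7.png

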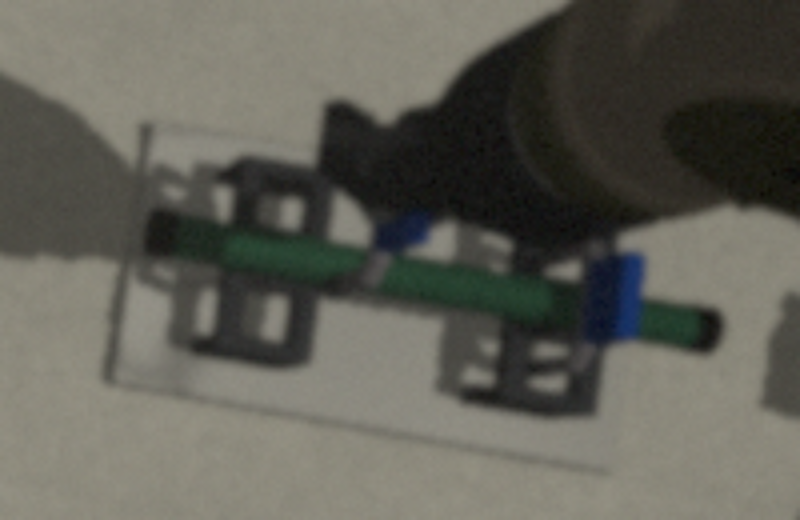

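```bash
python3 - <<'E'
from h import *
G=lambda x,y:((x+.5)/3.5-.5+40,(y+.5)/3-.5+90)
for z in(.154,.159,.164):print(z,plane("scene",G(418,322),z),plane("scene",G(473,270),z))
for a in(plane("scene",G(418,322),.159),plane("scene",G(473,270),.159)):pass
s=np.array([.5329,-.1794,.2145]);yw=np.radians(-10.3);x=np.array([np.cos(yw),np.sin(yw),0])
for k in(1,-1):
  for dz in(-.055,.0):
    u=proj("scene",s+.03*k*x+[0,0,dz]);print(k,dz,u,((u[0]-40+.5)*3.5,(u[1]-90+.5)*3))
im=cv2.imread("pics/scene6.png")[110:210,130:190];cv2.imwrite("pics/h.png",cv2.resize(im,None,fx=6,fy=6,interpolation=cv2.INTER_CUBIC))
E
```

```text
0.154 [ 0.54755568 -0.191442    0.154     ] [ 0.48484614 -0.17931195  0.154     ]
0.159 [ 0.55642648 -0.1882871   0.159     ] [ 0.49451576 -0.17631158  0.159     ]
0.164 [ 0.56529728 -0.18513221  0.164     ] [ 0.50418537 -0.1733112   0.164     ]
1 -0.055 [160.22312941 198.47336261] (np.float64(422.5309529486745), np.float64(326.920087818228))
1 0.0 [154.19712147 168.89880393] (np.float64(401.4399251581644), np.float64(238.1964117861528))
-1 -0.055 [174.88447178 181.70611717] (np.float64(473.8456512374748), np.float64(276.61835152077856))
-1 0.0 [169.747559   153.47577396] (np.float64(455.8664565165715), np.float64(191.9273218743563))
```

View pics/h.png

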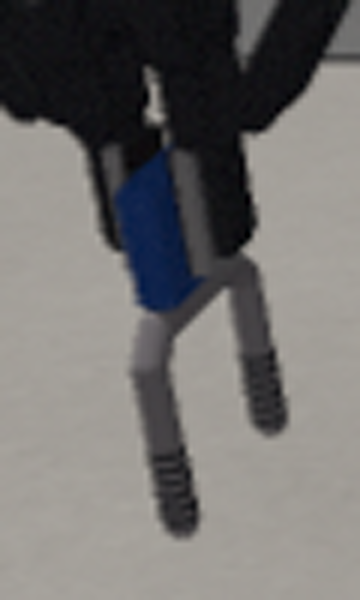

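Emit:
{"op": "jog_arm", "data": {
  "commands": [
    [0.05,-0.15,1,0,0,0],
    [0,0,1.6,0,0,0],
    [0,0,1.6,0,0,0],
    [0,0,1.6,0,0,0],
    [0,0,1.6,0,0,0],
    [0,0,1,0,0,0],
    [0,0,0.2,0,0,0],
    [0,0,0,0,0,0],
    [0,0,0,0,0,0]
  ]
}}

```text
t: 11.2
position: [0.5328, -0.1821, 0.151]
tool_rot: [0.001, 0.089, 0.996, -0.0]
contact_force: [-0.2, 0.2, -1.8]
opening: 0.0114
```

```bash
python3 go.py .532 -.181 .1125 169.7;  python3 - <<'E'
from h import *
im=bot.camera("scene")[:,:,::-1];cv2.imwrite("pics/scene8.png",im);cv2.imwrite("pics/g8.png",cv2.resize(im[160:290,110:240],None,fx=4.5,fy=4.5,interpolation=cv2.INTER_CUBIC))
im=bot.camera("top")[:,:,::-1];cv2.imwrite("pics/top8.png",im);cv2.imwrite("pics/g9.png",cv2.resize(im[135:235,400:500],None,fx=5,fy=5,interpolation=cv2.INTER_CUBIC))
E
```

```text
t 11.2 pos [ 0.5328 -0.1821  0.151 ] yaw 169.73 rz 0.034128926702322815
down [ 1.2e-03 -7.0e-04 -1.0e+00] j [-0.472  0.33  -0.151  1.089 -0.    -0.293] F [-0.2  0.2 -1.8] open 0.01135188309323571
shift tool cm [0.1  0.1  3.85]
```

View pics/g8.png

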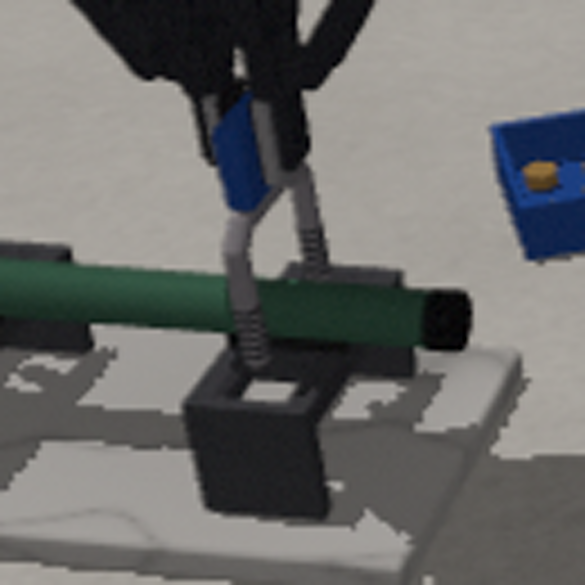

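View pics/g9.png

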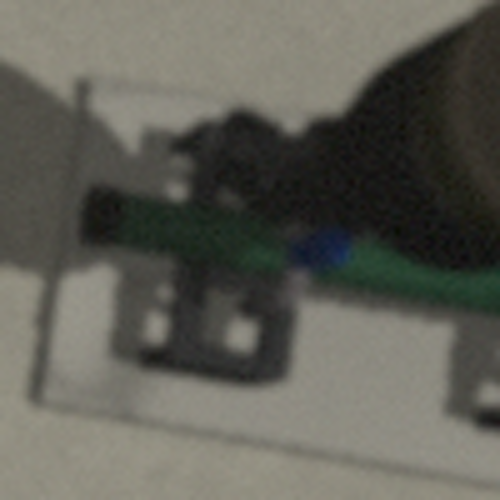

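```bash
python3 - <<'E'
from h import *
c,r,k=150,215,14
for nm in("scene0","scene8"):
    im=cv2.resize(cv2.convertScaleAbs(cv2.imread(f"pics/{nm}.png")[r:r+40,c:c+42],alpha=2,beta=20),None,fx=k,fy=k,interpolation=cv2.INTER_NEAREST)
    yw=np.radians(-10.3);x=np.array([np.cos(yw),np.sin(yw),0]);y=np.array([-x[1],x[0],0])
    S=lambda p:np.int32((proj("scene",p)-[c,r]+.5)*k)
    for seat,col in(((.5345,-.181,.067),(0,0,255)),((.5345,-.178,.067),(0,255,0))):
        q=[S(np.array(seat)+x*(.03+a)+y*b) for a,b in((-.0125,-.0125),(.0125,-.0125),(.0125,.0125),(-.0125,.0125))]
        cv2.polylines(im,[np.array(q)],True,col,1)
    if nm=="scene8":
        b=np.array([.5328,-.1821,0])+.03*x
        cv2.line(im,tuple(map(int,S(b+[0,0,.0745]))),tuple(map(int,S(b+[0,0,.067]))),(255,0,255),1)
    cv2.imwrite(f"pics/{nm}o.png",im)
E
```

```text
(no output)
```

View pics/scene0o.png

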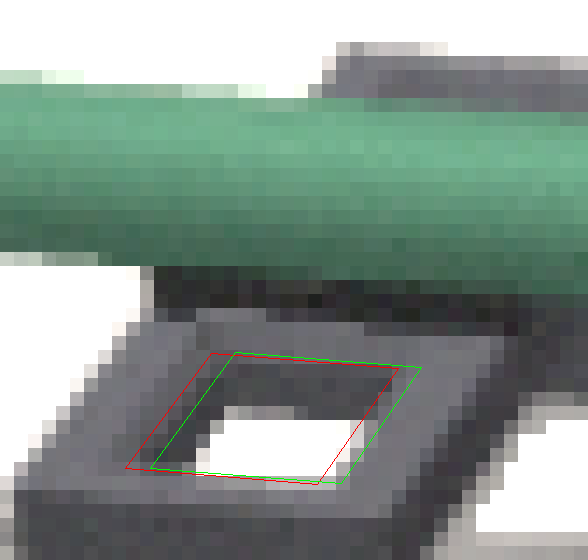

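View pics/scene8o.png

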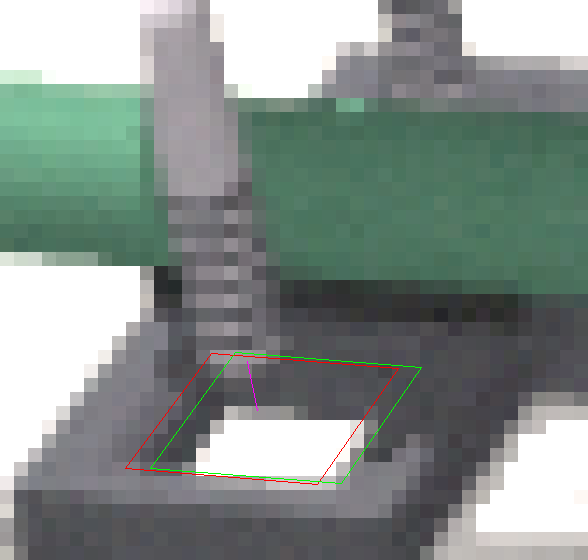

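Emit:
{"op": "jog_arm", "data": {
  "commands": [
    [-0.05,0.38,0,0,0,0],
    [0,0,0,0,0,0],
    [0,0,0.5,0,0,0],
    [0,0,0.5,0,0,0],
    [0,0,0.5,0,0,0],
    [0,0,0,0,0,0],
    [0,0,0,0,0,0]
  ]
}}

```text
t: 12.18
position: [0.5335, -0.1783, 0.1353]
tool_rot: [0.0, 0.09, 0.996, -0.0]
contact_force: [0.1, 0.3, -1.4]
opening: 0.0116
```

```bash
python3 go.py .534 -.1785 .1125 169.7;  python3 - <<'E'
from h import *
im=bot.camera("scene")[:,:,::-1];cv2.imwrite("pics/scene9.png",im);cv2.imwrite("pics/g10.png",cv2.resize(cv2.convertScaleAbs(im[180:270,130:220],alpha=1.5),None,fx=6.5,fy=6.5,interpolation=cv2.INTER_CUBIC))
E
```

```text
t 12.175 pos [ 0.5335 -0.1783  0.1353] yaw 169.73 rz 0.02975332032258393
down [-0.e+00 -1.e-04 -1.e+00] j [-0.465  0.341 -0.176  1.054 -0.    -0.286] F [ 0.1  0.3 -1.4] open 0.011581552485281622
shift tool cm [-0.05 -0.01  2.28]
```

View pics/g10.png

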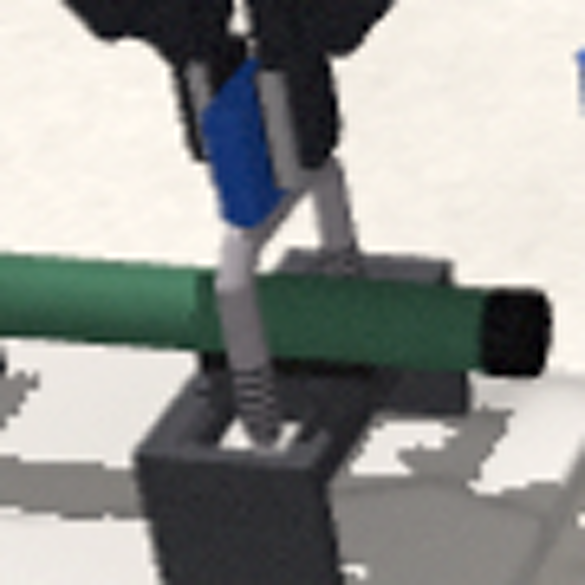

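Emit:
{"op": "jog_arm", "data": {
  "commands": [
    [0,0,0.6,0,0,0],
    [0,0,0.6,0,0,0],
    [0,0,0.5,0,0,0],
    [0,0,0.3,0,0,0],
    [0,0,0,0,0,0],
    [0,0,0,0,0,0]
  ]
}}

```text
t: 12.98
position: [0.5337, -0.1783, 0.1154]
tool_rot: [0.0, 0.089, 0.996, -0.0]
contact_force: [-0.0, -0.0, -1.3]
opening: 0.0113
```

Emit:
{"op": "jog_arm", "data": {
  "commands": [
    [0,0,0.1,0,0,0],
    [0,0,0.1,0,0,0],
    [0,0,0,0,0,0]
  ]
}}

```text
t: 13.35
position: [0.5335, -0.1782, 0.1132]
tool_rot: [-0.0, 0.089, 0.996, -0.0]
contact_force: [-0.4, 0.2, -0.8]
opening: 0.0113
```

Emit:
{"op": "jog_arm", "data": {
  "commands": [
    [0,0,0.1,0,0,0],
    [0,0,0,0,0,0]
  ]
}}

```text
t: 13.6
position: [0.5336, -0.1783, 0.1125]
tool_rot: [0.0, 0.089, 0.996, -0.0]
contact_force: [0.3, -1.0, 0.4]
opening: 0.011
```

```bash
python3 go.py .534 -.1785 .1125 169.7;  python3 - <<'E'
from h import *
im=bot.camera("scene")[:,:,::-1];cv2.imwrite("pics/g11.png",cv2.resize(cv2.convertScaleAbs(im[180:270,130:220],alpha=1.5),None,fx=6.5,fy=6.5,interpolation=cv2.INTER_CUBIC))
E
```

```text
t 13.6 pos [ 0.5336 -0.1783  0.1125] yaw 169.73 rz 0.0329092608459689
down [ 2.e-04 -2.e-04 -1.e+00] j [-0.465  0.358 -0.211  1.002 -0.    -0.286] F [ 0.3 -1.   0.4] open 0.01104581891912414
shift tool cm [-0.04 -0.01 -0.  ]
```

View pics/g11.png

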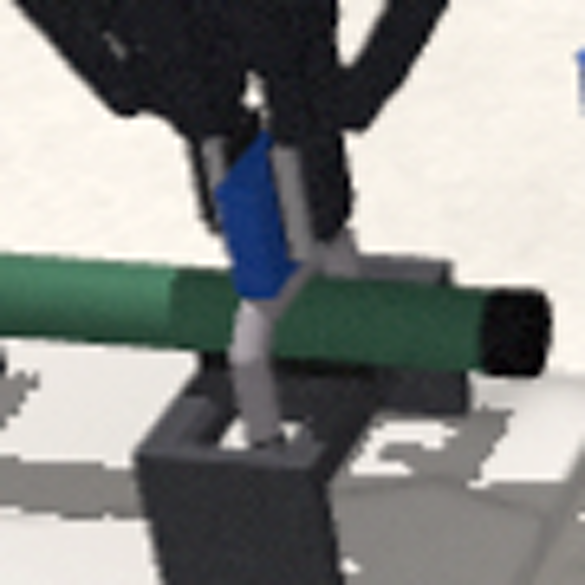

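Emit:
{"op": "jog_arm", "data": {
  "commands": [
    [0,0,0.05,0,0,0],
    [0,0,0,0,0,0]
  ]
}}

```text
t: 13.9
position: [0.5336, -0.1783, 0.1122]
tool_rot: [0.0, 0.089, 0.996, -0.0]
contact_force: [-0.7, 0.2, 3.8]
opening: 0.0111
```

Emit:
{"op": "jog_arm", "data": {
  "commands": [
    [0,0,0,0,0,0],
    [0,0,0,0,0,0],
    [0,0,0,0,0,0],
    [0,0,0,0,0,0],
    [0,0,0,0,0,0],
    [0,0,0,0,0,0],
    [0,0,0,0,0,0]
  ],
  "jaw": 0.5
}}

```text
t: 14.78
position: [0.5335, -0.1783, 0.1118]
tool_rot: [0.0, 0.089, 0.996, -0.0]
contact_force: [-0.2, 0.0, 0.8]
opening: 0.0638
```

Emit:
{"op": "jog_arm", "data": {
  "commands": [
    [0,0,-1,0,0,0],
    [0,0,-2,0,0,0],
    [0,0,-3,0,0,0],
    [0,0,-3,0,0,0],
    [0,0,-3,0,0,0],
    [0,0,0,0,0,0],
    [0,0,0,0,0,0]
  ]
}}

```text
t: 15.65
position: [0.5334, -0.1782, 0.2317]
tool_rot: [0.0, 0.089, 0.996, -0.0]
contact_force: [-0.9, 0.8, -0.1]
opening: 0.0637
```

```bash
python3 go.py .534 -.1785 .1125 169.7;  python3 - <<'E'
from h import *
im=bot.camera("scene")[:,:,::-1];cv2.imwrite("pics/g12.png",im)
cv2.imwrite("pics/g13.png",cv2.resize(cv2.convertScaleAbs(im[180:270,130:220],alpha=1.5),None,fx=6.5,fy=6.5,interpolation=cv2.INTER_CUBIC))
hs=cv2.cvtColor(im,cv2.COLOR_BGR2HSV)
k,l,s,c=cv2.connectedComponentsWithStats(cv2.inRange(hs,(105,120,50),(130,255,255)))
print([(s[i].tolist(),c[i].round(1).tolist()) for i in range(1,k) if s[i,4]>80])
print("pred tab centre",proj("scene",(.5335,-.1785,.091+.0275)))
E
```

```text
t 15.65 pos [ 0.5334 -0.1782  0.2317] yaw 169.73 rz 0.03352389702226333
down [ 0.e+00 -1.e-04 -1.e+00] j [-0.465  0.291 -0.004  1.276 -0.    -0.286] F [-0.9  0.8 -0.1] open 0.06371493435417125
shift tool cm [-0.07 -0.02 11.92]
[([219, 183, 39, 35, 858], [238.3, 200.0]), ([82, 191, 21, 28, 388], [91.8, 204.5]), ([163, 198, 17, 30, 331], [170.9, 212.8])]
pred tab centre [172.12964747 210.27273217]
```

View pics/g12.png

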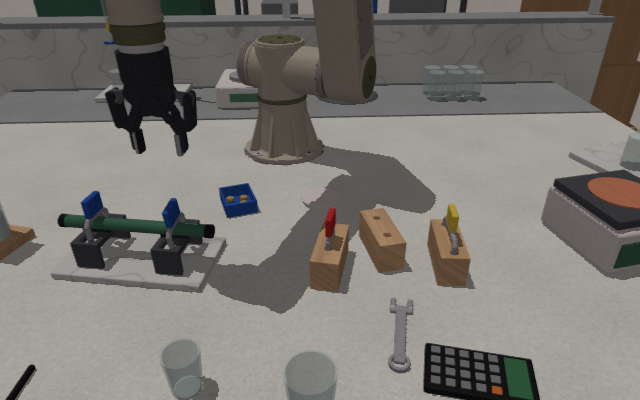

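View pics/g13.png

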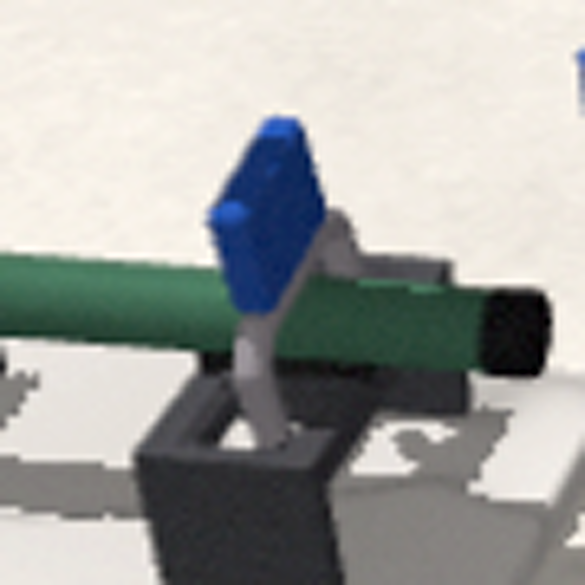

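Emit:
{"op": "jog_arm", "data": {
  "commands": [
    [0,0,-2,0,0,0],
    [0,0,0,0,0,0],
    [0,0,0,0,0,0],
    [0,0,0,0,0,0]
  ]
}}

```text
t: 16.2
position: [0.5331, -0.178, 0.2507]
tool_rot: [-0.001, 0.089, 0.996, 0.0]
contact_force: [-0.1, 0.9, 0.8]
opening: 0.0639
```

```bash
python3 - <<'E'
from h import *
im=bot.camera("scene")[:,:,::-1]
hs=cv2.cvtColor(im,cv2.COLOR_BGR2HSV)
k,l,s,c=cv2.connectedComponentsWithStats(cv2.inRange(hs,(105,120,50),(130,255,255)))
print([(s[i].tolist(),c[i].round(1).tolist()) for i in range(1,k) if s[i,4]>80])
a=np.array((.533,-.179,.1185));y=np.array([.179,.984,0])
print(proj("scene",a),proj("scene",a-.15*y))
K=lambda u,v:((u+.5)/6.5-.5+130,(v+.5)/6.5-.5+180)
p=plane("scene",K(282,126),.136);q=plane("scene",K(230,210),.136);print("tab top ends",p,q,(p+q)/2,np.degrees(np.arctan2(*(q-p)[1::-1])))
E
```

```text
[([219, 183, 39, 35, 859], [238.3, 200.0]), ([82, 191, 21, 28, 387], [91.8, 204.5]), ([163, 198, 17, 30, 332], [170.9, 212.8])]
[171.91010431 210.13248409] [ 92.70801034 204.57299666]
tab top ends [ 0.52395126 -0.17644085  0.136     ] [ 0.56717927 -0.17976054  0.136     ] [ 0.54556527 -0.1781007   0.136     ] -4.391404674742476
```

```bash
python3 - <<'E'
from h import *
im=bot.camera("scene")[:,:,::-1];cv2.imwrite("pics/s14.png",im)
cv2.imwrite("pics/g14.png",cv2.resize(cv2.convertScaleAbs(im[185:255,145:215],alpha=1.5),None,fx=8,fy=8,interpolation=cv2.INTER_CUBIC))
im=bot.camera("top")[:,:,::-1];cv2.imwrite("pics/t14.png",im)
cv2.imwrite("pics/g15.png",cv2.resize(cv2.convertScaleAbs(im[150:220,410:480],alpha=1.5),None,fx=8,fy=8,interpolation=cv2.INTER_CUBIC))
E
```

```text
(no output)
```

View pics/g14.png

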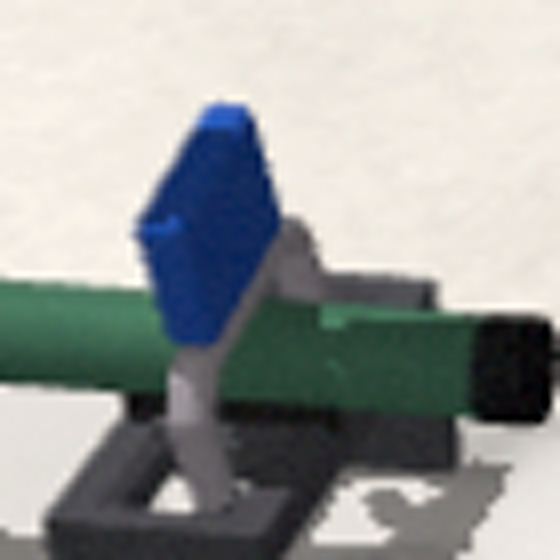

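View pics/g15.png

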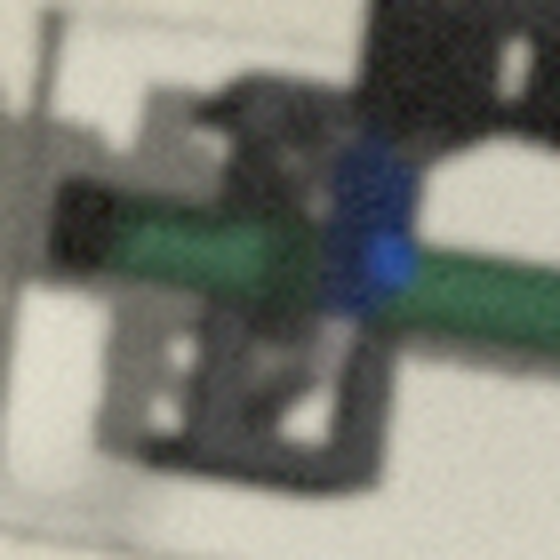

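```bash
python3 - <<'E'
from h import *
S=lambda u,v:((u+.5)/8-.5+145,(v+.5)/8-.5+185)
T=lambda u,v:((u+.5)/8-.5+410,(v+.5)/8-.5+150)
n=tri(S(160,225),T(385,140));f=tri(S(225,108),T(394,275))
print("near",n,"far",f);d=n[0]-f[0];print(np.linalg.norm(d),"tilt down at near",np.degrees(np.arctan2(-d[2],np.hypot(d[0],d[1]))))
E
```

```text
near (array([ 0.55643526, -0.18227635,  0.12728693]), np.float64(0.00447132941133514)) far (array([ 0.52163709, -0.17752579,  0.13656968]), np.float64(0.00031896683209565373))
0.03632698705355674 tilt down at near 14.805176887617364
```

Emit:
{"op": "jog_arm", "data": {
  "commands": [
    [-0.5,0,1.8,0,0,0],
    [0,0,2.5,0,0,0],
    [0,0,2.5,0,0,0],
    [0,0,2.5,0,0,0],
    [0,0,2.5,0,0,0],
    [0,0,1.3,0,0,0],
    [0,0,0.6,0,0,0],
    [0,0,0,0,0,0]
  ]
}}

```text
t: 17.35
position: [0.5386, -0.1792, 0.115]
tool_rot: [0.0, 0.089, 0.996, -0.0]
contact_force: [0.3, 0.1, 0.8]
opening: 0.0643
```

Emit:
{"op": "jog_arm", "data": {
  "commands": [
    [0,0,0,0,0,0],
    [0,0,0,0,0,0],
    [0,0,0,0,0,0],
    [0,0,0,0,0,0],
    [0,0,0,0,0,0],
    [0,0,0,0,0,0]
  ],
  "jaw": -1
}}

```text
t: 18.1
position: [0.5389, -0.1793, 0.1153]
tool_rot: [0.001, 0.089, 0.996, -0.0]
contact_force: [-0.1, 0.4, 3.5]
opening: 0.0111
```

Emit:
{"op": "jog_arm", "data": {
  "commands": [
    [0,0,-0.6,0,0,0],
    [0,0,0,0,-4,0],
    [0,0,0,0,-5,0],
    [0,0,0,0,-4,0],
    [0,0,0,0,0,0]
  ]
}}

```text
t: 18.73
position: [0.5359, -0.1781, 0.1197]
tool_rot: [0.111, 0.089, 0.99, -0.01]
contact_force: [-0.3, 0.3, -2.0]
opening: 0.0107
```

```bash
python3 go.py .5289 -.1775 .1125 169.7;  python3 - <<'E'
from h import *
im=bot.camera("scene")[:,:,::-1];cv2.imwrite("pics/s16.png",im)
cv2.imwrite("pics/g16.png",cv2.resize(cv2.convertScaleAbs(im[185:255,145:215],alpha=1.5),None,fx=8,fy=8,interpolation=cv2.INTER_CUBIC))
im=cv2.imread("pics/scene9.png")
cv2.imwrite("pics/g16b.png",cv2.resize(cv2.convertScaleAbs(im[185:255,145:215],alpha=1.5),None,fx=8,fy=8,interpolation=cv2.INTER_CUBIC))
E
```

```text
t 18.725 pos [ 0.5359 -0.1781  0.1197] yaw 169.7 rz -0.004735571624820523
down [ 0.2183 -0.0388 -0.9751] j [-0.5    0.2   -0.439  0.72   0.071 -0.313] F [-0.3  0.3 -2. ] open 0.010702109394816875
shift tool cm [ 0.84 -0.07  0.55]
```

View pics/g16.png

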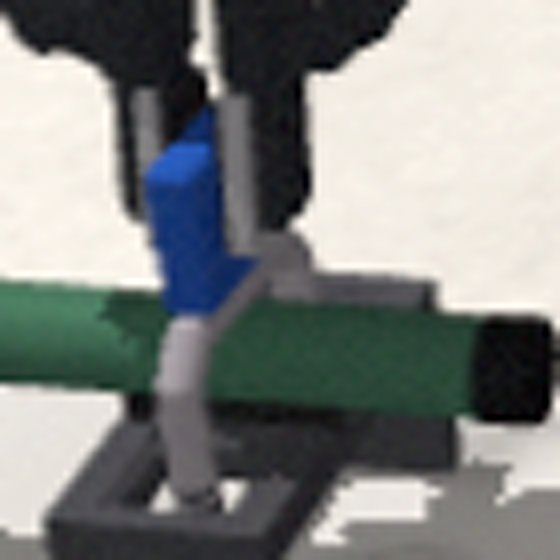

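View pics/g16b.png

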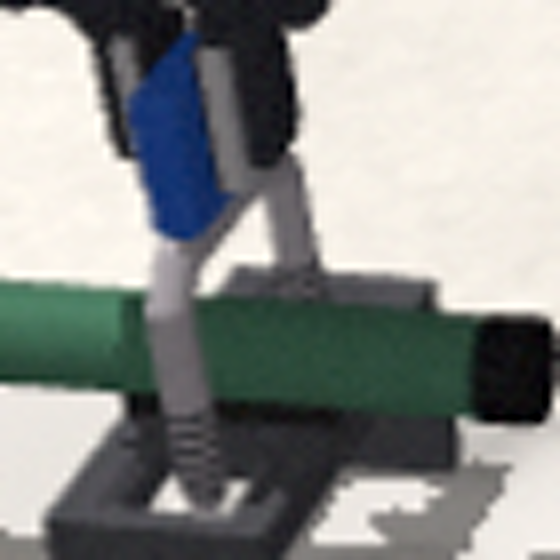

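Emit:
{"op": "jog_arm", "data": {
  "commands": [
    [0.34,-0.03,-0.08,0,0,0],
    [0.34,-0.03,-0.08,0,0,0],
    [0,0,0,0,0,0],
    [0.06,0,0.25,0,0,0],
    [0,0,0,0,0,0],
    [0,0,0,0,0,0]
  ]
}}

```text
t: 19.52
position: [0.5315, -0.1785, 0.1182]
tool_rot: [0.113, 0.089, 0.99, -0.01]
contact_force: [-0.6, -0.4, -0.8]
opening: 0.011
```

```bash
python3 go.py .5289 -.1775 .1155 169.7
```

```text
t 19.525 pos [ 0.5315 -0.1785  0.1182] yaw 169.73 rz 0.03308690210332088
down [ 0.2213 -0.0401 -0.9744] j [-0.505  0.192 -0.454  0.71   0.072 -0.318] F [-0.6 -0.4 -0.8] open 0.01098145074444459
shift tool cm [0.32 0.05 0.2 ]
```

Emit:
{"op": "jog_arm", "data": {
  "commands": [
    [0.26,0,-0.06,0,0,0],
    [0.02,0,0.1,0,0,0],
    [0.02,0,0.1,0,0,0],
    [0,0,0,0,0,0],
    [0,0,0,0,0,0]
  ]
}}

```text
t: 20.15
position: [0.5289, -0.1781, 0.1163]
tool_rot: [0.113, 0.089, 0.99, -0.01]
contact_force: [-0.6, -0.2, -0.6]
opening: 0.0111
```

Emit:
{"op": "jog_arm", "data": {
  "commands": [
    [0.02,0,0.1,0,0,0],
    [0,0,0,0,0,0]
  ]
}}

```text
t: 20.4
position: [0.529, -0.1781, 0.116]
tool_rot: [0.113, 0.089, 0.99, -0.01]
contact_force: [-2.6, 1.3, 5.2]
opening: 0.011
```

Emit:
{"op": "jog_arm", "data": {
  "commands": [
    [0,0,0,0,0,0],
    [0,0,0,0,0,0],
    [0,0,0,0,0,0],
    [0,0,0,0,0,0],
    [0,0,0,0,0,0],
    [0,0,0,0,0,0]
  ],
  "jaw": 0.5
}}

```text
t: 21.15
position: [0.5289, -0.178, 0.1151]
tool_rot: [0.113, 0.089, 0.99, -0.01]
contact_force: [0.4, 0.4, 0.1]
opening: 0.064
```

Emit:
{"op": "jog_arm", "data": {
  "commands": [
    [0,0,-1,0,0,0],
    [0,0,-2,0,0,0],
    [0,0,-3,0,0,0],
    [0,0,-3,0,0,0],
    [0,0,-3,0,0,0],
    [0,0,-3,0,0,0],
    [0,0,0,0,0,0],
    [0,0,0,0,0,0]
  ]
}}

```text
t: 22.15
position: [0.4955, -0.1719, 0.2612]
tool_rot: [0.113, 0.089, 0.99, -0.01]
contact_force: [0.0, 0.3, 0.2]
opening: 0.0638
```

```bash
python3 - <<'E'
from h import *
im=bot.camera("scene")[:,:,::-1];cv2.imwrite("pics/s17.png",im)
cv2.imwrite("pics/g17.png",cv2.resize(cv2.convertScaleAbs(im[185:255,145:215],alpha=1.5),None,fx=8,fy=8,interpolation=cv2.INTER_CUBIC))
im=bot.camera("top")[:,:,::-1];cv2.imwrite("pics/t17.png",im)
cv2.imwrite("pics/g18.png",cv2.resize(cv2.convertScaleAbs(im[150:220,410:480],alpha=1.5),None,fx=8,fy=8,interpolation=cv2.INTER_CUBIC))
im=cv2.imread("pics/s17.png");hs=cv2.cvtColor(im,cv2.COLOR_BGR2HSV)
k,l,s,c=cv2.connectedComponentsWithStats(cv2.inRange(hs,(105,120,50),(130,255,255)))
print([(s[i].tolist(),c[i].round(1).tolist()) for i in range(1,k) if s[i,4]>80])
a=np.array((.529,-.178,.1185));print(proj("scene",a));o=bot.observe();print(o["t"],o["position"],o["opening"])
E
```

```text
[([219, 183, 39, 35, 862], [238.3, 200.1]), ([82, 191, 21, 28, 391], [91.8, 204.5]), ([165, 197, 17, 27, 313], [173.2, 209.7])]
[173.012067   208.93963422]
22.25 [ 0.4951669  -0.17170706  0.26020095] 0.06398511300197865
```

View pics/g17.png

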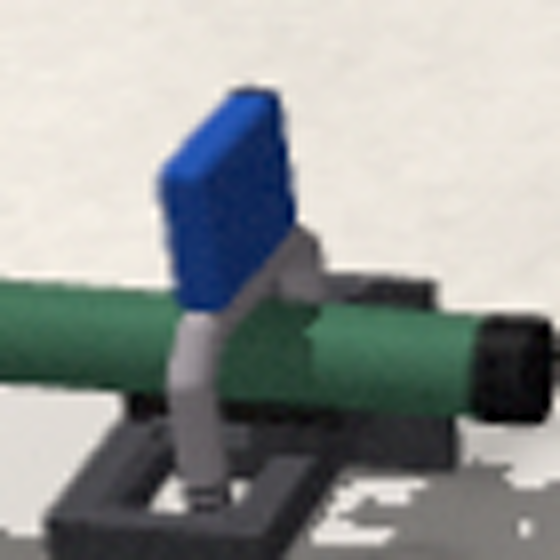

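View pics/g18.png

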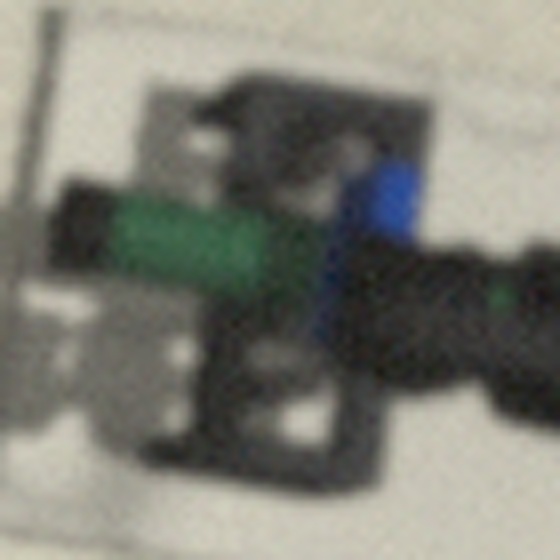

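Emit:
{"op": "jog_arm", "data": {
  "commands": [
    [0,0,0,0,0,0],
    [0,0,0,0,0,0],
    [0,0,0,0,0,0],
    [0,0,0,0,0,0]
  ]
}}

```text
t: 22.75
position: [0.4957, -0.172, 0.2612]
tool_rot: [0.113, 0.089, 0.99, -0.01]
contact_force: [0.0, -0.3, -0.2]
opening: 0.0643
```

```bash
python3 - <<'E'
from h import *
for w in (0,1):
    im=bot.camera("scene")[:,:,::-1];hs=cv2.cvtColor(im,cv2.COLOR_BGR2HSV)
    for lo,hi in(((105,120,50),(130,255,255)),((20,150,80),(32,255,255))):
        k,l,s,c=cv2.connectedComponentsWithStats(cv2.inRange(hs,lo,hi))
        print([(s[i].tolist(),c[i].round(1).tolist()) for i in range(1,k) if s[i,4]>80])
print(bot.job_done())
E
```

```text
[([219, 183, 39, 35, 861], [238.3, 200.0]), ([82, 191, 21, 28, 390], [91.8, 204.5]), ([165, 197, 17, 27, 314], [173.1, 209.8])]
[([447, 205, 12, 28, 240], [452.2, 218.6])]
[([219, 183, 39, 35, 860], [238.3, 200.0]), ([82, 191, 21, 28, 388], [91.8, 204.5]), ([165, 197, 17, 27, 314], [173.1, 209.8])]
[([447, 205, 12, 28, 239], [452.2, 218.5])]
the job is handed in; nothing more can be done
None
```

The blue-tabbed U-bolt is astride the rod with both legs through the empty bracket. It has been released, and the job was handed in at about 23 s of the 35 s allowed. No verdict was reported.

- **First release:** I lowered the U-bolt onto the rod while holding it, about 4 N at contact, and let go. It then rolled to a tilt of roughly 13–15 degrees, because it sat about 5 mm too far to +x. The limit is about 14 degrees.
- **Mend:** I gripped it again, turned it upright, moved it about 5 mm towards -x, pressed it down until contact (about 5 N) and released it.
- **Last checks:**
  - The tab's centre in the scene picture is within 1 pixel of where a seated tab should be, and it stayed still over the last pictures.
  - By eye it looks upright to about 2 degrees.
  - The gripper is about 15 cm above it, open, with no contact force.
- **Not fully checked:**
  - In the last top view the arm partly covered the tab, so the final tilt was judged from the scene view only.
  - The last pictures show the yellow tab in its stand, but I did not measure how far it moved. The red one I judged only by eye, still in its stand, from a picture taken before the mend.
  - Before the mend, the two cameras disagreed by 2–4 mm on the seat position.

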